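# Stack the parts trays and park them in the bay

## Robot

A 6-joint arm with a two-finger parallel gripper is mounted at the origin on the work surface. World frame = base frame: x ahead of the robot, y to its left, z up, the work surface at z = 0. Lengths are in m, angles in rad, forces in N, time in s.
With the tool pointing down it reaches from about 0.3 to 0.85 m from the base axis. Payload 5.4 kg.
Tool frame: the origin (TCP) lies on the centre line of the jaws, within the pads' length; the fingertips stand 19 mm ahead of it and the grasp point (between the pads) is the TCP; z points along the fingers, y is the direction in which the jaws open and shut (so a half turn about z gives the same grasp; the last joint's range is limited). The gripper opens to 85 mm and grips with 20 to 120 N. Pads are 22 mm wide; open, the fingers measure 114 mm over their backs; the gripper's body (76 mm by 85 mm) begins 54 mm behind the grasp point. The pads swing forward as they close: fully open they stand 13 mm farther back than shut.
Start: joints at [1.004, 0.158, 1.597, -0, 1.386, -0.21], TCP at [0.201, 0.539, 0.25] pointing down, gripper open.
Joint ranges: [-2.91, 2.91], [-0.94, 2.29], [0.18, 2.7], [-1.29, 4.43], [0.17, 2.64], [-3, 3]. Speed limits (rad/s): [2.57, 2.57, 3.14, 3.14, 3.14, 3.14].

## Interface

Orientations are given as a rotation vector (axis times angle).
In Python, from station import telemetry, snapshot, calibration, order, finder gives the robot as it stands.
- The arm moves only by the shell command python3 -m pendant 'ROWS' [OPENING] [FORCE]. ROWS is JSON, a list of rows, each a list of 2 entries, a list of its own where there are three numbers: the shift along the tool's x, y, z in mm, then the turn about the tool's z in rad. In form: [[[x, y, z], twist], ...]. A call has 1 to 10 rows; each row is the pose to reach, as a shift and turn from the pose commanded when the call began, along the tool's axes at that moment; what a row does not reach only later rows make up. A row lasts 1/12 s, in which the tool goes at most 41.7 mm and 7.16 degrees, less where a joint would pass 70% of its speed; a pose out of reach is approached as far as the arm can. A call with a gripper value outside its range is refused whole. OPENING is the closure, from 0 (fully open) to 1 (shut), set as the call begins (- or left out, the last holds). The fingers move at their own pace and stop on an object; FORCE is the grip in N (left out, the last holds). Time passes only in rows, so rows that repeat a pose let the fingers close. It gives the time, the measured TCP pose, the force and the opening at its end, in the units of the state.
- telemetry.get_obs(): the state, without advancing time (a new reading comes with each control period).
- snapshot(name): name is "side" or "top" or "wrist"; returns the picture (480x640x3 uint8, red, green, blue); there is no depth.
- calibration(name): a dict with "fx", "fy", "cx", "cy" (pixels), "position" and "attitude" of the camera in the world. Camera axes: x right, y down, z forward; pixel columns grow to the right and rows downward; lengths in m; the calibration is good to about 2 mm. A picture is of the moment at which its call begins: read the wrist's pose just before it. calibration takes no time and is no camera call; for the wrist camera it gives the pose at the moment of the call.
- order.hand_in(): hands the job in, once; it reports no verdict.
Trained networks look in the newest picture that a camera, given by its name, has taken for a name from the list of things; names that differ only in an ending like _2 or _b are one class to them, and where a whole thing is asked for, a point or a joint stands for the part that bears it (a point fixed in the world has none). Each returns a list of dicts, best first, with "score" (0 to 1); they miss things now and then, are a little off and sometimes report something else, mostly with a low value. They report only what shows in the picture. A call takes as long as a camera call.
- finder.look_for(thing, camera): "location" ([column, row] in pixels, amid what is visible of it).
- finder.silhouettes(thing, camera): "pixels" (480x640 bool, what is visible of it) and "location" ([column, row] in pixels, amid what is visible of it).
- finder.tip_of(thing, camera): "location" ([column, row] in pixels: a listed point, or the origin of a listed thing).
The state is a dict: "time_s": time; "qpos": joint angles; "joint_velocities": joint speeds; "tau": joint torques, N m; "ee_pos": TCP position; "eef_rot": TCP orientation; "contact_force": force on the tool from outside, world axes, zero at the start; "torque": the same for the moment, N m; "width": finger opening in m.
Only numpy, scipy, OpenCV 4.12 (cv2) and the standard library are available. Lean on these libraries where they do the work, as an engineer would, in place of code of your own. Each camera call takes 0.05 s, during which the arm holds its last target. There are 200 camera calls.

## Task

Take the tray of steel brackets and stack it on the tray of wooden blocks that stands in front of the wooden bay, so that all four corner pins drop fully into the sockets of the tray below; set it down, do not drop it. Then slide the two trays together into the bay, fully home against its back stop, and let go. Keep the fittings in their trays and leave the offcuts, tape roll and screwdriver where they are.

Things in the scene. Friction and masses are not known exactly. Their poses are not given: they have to be found in the camera images.
- upper_tray: open plywood parts tray to be stacked, off to the left or right, holding two steel brackets. 150 (x) by 160 (y) by 64 mm high, about 0.35 kg. It stands on four corner pins. Origin: plan centre, level with the pin tips; z up. Floor 12 to 18 mm up, walls 8 mm thick to 60 mm, corner posts 30 x 30 mm to 64 mm. Stacked, its origin is 52 mm above the lower tray's, either way round (64 mm if pins rest on post tops)
- upper_tray_handle (a point): top centre of the upper tray's middle partition, which is its handle: 12 mm thick, running along the tray's x through the centre, from the floor (18 mm) up to 60 mm above the origin, with about 60 mm free on either side at mid-length. Axes as the tray's
- upper_tray_pin (a point): tip of the upper tray's pin at its x = +60, y = +65 mm; the four pins are at x = +-60, y = +-65 mm: slippery grey nylon pins 12 mm thick and 12 mm long, the tip tapered to 6 mm over the last 4 mm. Axes as the tray's
- lower_tray: the tray to stack on, same shape, size and origin as the upper tray, holding two wooden blocks. It stands loose on the bench before the bay's mouth, a little crooked, its centre about 155 mm short of home. It slides easily on its nylon pins (friction about 0.25); the stacked pair weighs 0.7 to 1.1 kg with fittings and takes 2 to 4 N to drag
- lower_tray_socket (a point): mouth centre of the lower tray's socket at its x = +60, y = +65 mm, 64 mm above its origin; one in the top of each corner post (x = +-60, y = +-65 mm), 16 mm wide, 14 mm deep, with a 2 mm chamfer. Axes as the tray's
- bay: three-sided wooden fence 40 mm high, fixed to the bench, no floor or roof. Origin: on the bench at the centre of a tray standing fully home; x points from the open mouth to the back stop, away from the robot; z up. A tray goes in with its x along the bay's x. Side rails' inner faces at y = +-84 mm (18 mm thick, x = -65 to +75 mm), so a tray has 4 mm to spare on each side
- bay_stop (a point): middle of the back stop's inner face, on the bench, 75 mm (half a tray) inward of the bay's origin; the stop is 18 mm thick and 40 mm high. Axes as the bay's
- bay_mouth (a point): middle of the bay's mouth, on the bench, 104 mm before the bay's origin, where the flared lead-ins are about 200 mm apart; they narrow to 168 mm at 65 mm before the origin. Axes as the bay's
- bracket_a: steel angle bracket 28 x 36 x 24 mm, loose on the upper tray's floor, near one corner beside the partition. Origin: centre of its underside
- bracket_b: the second steel bracket, as the first, at the opposite corner of the upper tray. Origin: centre of its underside
- block_a: walnut block 28 x 36 x 18 mm, loose on the lower tray's floor. Origin: centre of its underside
- block_b: second walnut block, as the first, at the opposite corner of the lower tray. Origin: centre of its underside
- offcuts: bystander: pile of walnut offcuts 130 x 150 x 48 mm, on the side opposite to the upper tray. Origin: centre of its underside
- tape_roll: bystander: roll of white tape lying flat, 90 mm across, 48 mm high. Origin: centre of its underside
- screwdriver: bystander: screwdriver with a red handle, lying beyond the bay. Origin: on its axis, at its underside

How it is judged:
On the way, in this order (a step that is already met when the one before it is completed fails the run):
1. the bracket tray is stacked on the block tray with all its pins seated in the sockets (z of upper_tray in the frame of lower_tray between 0.048 and 0.0545 m and x of upper_tray in the frame of lower_tray between -0.005 and 0.005 m and y of upper_tray in the frame of lower_tray between -0.005 and 0.005 m and angle between the x axis of upper_tray and the x axis of lower_tray, either way round below 0.06 rad and angle between the z axis of upper_tray and the z axis of lower_tray, either way round below 0.03 rad and angle between upper_tray's own z axis and vertical below 0.5 rad), for 0.2 s.
2. the stacked trays are fully home in the bay (all of step 1 and x of lower_tray in the frame of bay between -0.006 and 0.006 m and y of lower_tray in the frame of bay between -0.008 and 0.008 m and height (world z) of lower_tray below 0.004 m and angle between lower_tray's own z axis and vertical below 0.03 rad and angle between the x axis of lower_tray and the x axis of bay, either way round below 0.08 rad), for 0.2 s.
At the end, for the whole second after the job is handed in: Upper tray seated on the lower (52 mm above it within 2.5 mm, 5 mm in x and y, 0.06 rad, either way round); lower tray flat in the bay, within 6 mm of home lengthwise, 8 mm across, 0.08 rad; brackets in the upper tray, blocks in the lower; all at rest (all of step 2 and horizontal distance between each of bracket_a, bracket_b and upper_tray below 0.1 m and z of each of bracket_a, bracket_b in the frame of upper_tray above 0.01 m and horizontal distance between each of block_a, block_b and lower_tray below 0.1 m and z of each of block_a, block_b in the frame of lower_tray above 0.01 m and linear speed of each of upper_tray, lower_tray below 0.01 m/s); the robot touches nothing.
It fails at once if the offcuts, tape roll or screwdriver moved by more than 30 mm (distance of any of offcuts, tape_roll, screwdriver from where it was at the start of the episode above 0.03 m).
It fails at once if the upper tray dropped (falling faster than 0.7 m/s with no finger on it) (linear speed of upper_tray above 0.7 m/s and contact force between the fingers and upper_tray below 0.1 N).
It also fails if it takes over 64 s, if anything falls off the work surface, if the arm or the gripper's body presses on something with over 40 N, if the wrist force passes 120 N, or if a joint passes its speed limit or range.

## Working session

There is one attempt and no reset: what is moved stays moved. The work goes in short steps, Python scripts to look and compute and a shell command to move; the robot and the scene stay as the last step left them, time stands still between calls to the robot, and variables do not carry over. Pictures are saved under pics/ and viewed, about 8 in all and at most 12, crops included, and the job is handed in when it is done.

```bash
mkdir -p pics
cat > h.py <<'E'
import numpy as np, cv2
from scipy.spatial.transform import Rotation as R
from station import telemetry, snapshot, calibration, order, finder
def att(c):
    a=np.array(c["attitude"],float)
    return a if a.shape==(3,3) else R.from_rotvec(a).as_matrix()
def ray(c,p,z):
    d=att(c)@np.array([(p[0]-c["cx"])/c["fx"],(p[1]-c["cy"])/c["fy"],1.])
    o=np.array(c["position"]);return o+d*(z-o[2])/d[2]
def proj(c,P):
    q=att(c).T@(np.array(P)-np.array(c["position"]));return [c["cx"]+c["fx"]*q[0]/q[2],c["cy"]+c["fy"]*q[1]/q[2]]
def save(im,n): cv2.imwrite("pics/"+n,im[:,:,::-1])
def pose():
    o=telemetry.get_obs();return o,R.from_rotvec(o["eef_rot"]).as_matrix(),np.array(o["ee_pos"])
E
python3 - <<'E'
from h import *
o,Rm,p=pose();print({k:np.round(v,3).tolist() for k,v in o.items()});print(Rm.round(3))
ims=[]
for n in("side","top"):
    im=snapshot(n);c=calibration(n);print(n,c)
    ims.append(im)
    for t,z in [("upper_tray_handle",.06),("upper_tray_pin",0),("upper_tray",0),("lower_tray_socket",.064),("lower_tray",0),("bay",0),("bay_stop",0),("bay_mouth",0)]:
        for d in finder.tip_of(t,n)[:3]: print(t,round(d["score"],2),np.round(d["location"],1),ray(c,d["location"],z).round(4))
save(np.hstack(ims)[::1],"a.png"); 
for i,im in enumerate(ims): save(im,f"a{i}.png")
E
```

```text
{'time_s': 0.0, 'qpos': [1.004, 0.159, 1.598, -0.0, 1.386, -0.21], 'joint_velocities': [-0.001, 0.002, 0.001, -0.001, 0.0, 0.0], 'tau': [-0.001, -39.6, -33.143, -0.0, 0.008, -0.0], 'ee_pos': [0.201, 0.538, 0.249], 'eef_rot': [-0.557, -3.091, 0.003], 'contact_force': [0.428, 0.867, -0.312], 'torque': [-0.013, -0.023, -0.002], 'width': 0.085}
[[-0.937  0.349 -0.001]
 [ 0.349  0.937 -0.002]
 [ 0.    -0.002 -1.   ]]
side {'fx': 487.4044150480508, 'fy': 487.4044150480508, 'cx': 316.33275584552956, 'cy': 243.1860205301753, 'position': array([0.27537456, 0.6432361 , 0.89434075]), 'attitude': array([-0.61709038,  2.71686857, -1.04209775])}
upper_tray_handle 0.83 [281.9 409.4] [0.4915 0.3495 0.06  ]
upper_tray_pin 0.66 [232.7 431.8] [0.5683 0.4046 0.    ]
upper_tray 0.73 [279.1 421.2] [ 0.5009  0.3505 -0.    ]
lower_tray_socket 0.67 [326.4 290.6] [0.5289 0.0832 0.064 ]
lower_tray 0.75 [366.7 302.6] [0.4536 0.0315 0.    ]
bay_stop 0.74 [277. 261.] [0.6923 0.0113 0.    ]
bay_stop 0.66 [233.  432.5] [0.5671 0.4055 0.    ]
bay_stop 0.21 [279.4 406.7] [0.5138 0.3258 0.    ]
top {'fx': 451.26414719519045, 'fy': 451.26414719519045, 'cx': 316.5192326023369, 'cy': 237.7654833277586, 'position': array([0.48434539, 0.00890205, 0.94802576]), 'attitude': array([-2.14045171,  2.19756982, -0.09178021])}
upper_tray_handle 0.65 [150.8 277.2] [0.4986 0.3439 0.06  ]
upper_tray_pin 0.82 [134.3 248.1] [0.5618 0.402  0.    ]
upper_tray 0.59 [161.7 275.4] [0.5027 0.3435 0.    ]
lower_tray_socket 0.67 [278.8 256.6] [0.5323 0.0907 0.064 ]
lower_tray 0.74 [308.3 295.1] [0.4538 0.0365 0.    ]
bay_stop 0.66 [312.9 186.2] [0.6841 0.0211 0.    ]
bay_mouth 0.55 [316.5 185.7] [0.6849 0.0134 0.    ]
```

View pics/a1.png

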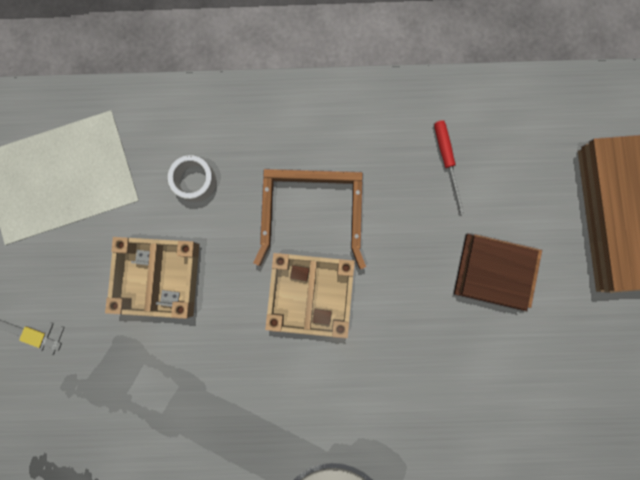

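View pics/a0.png

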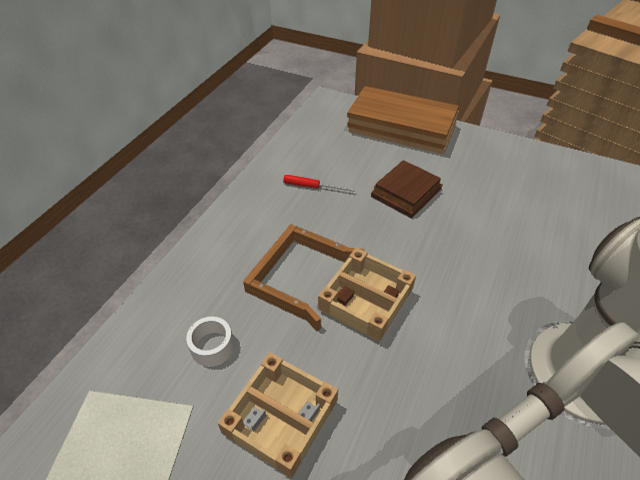

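The pictures show the bracket tray at left (top view centre ~(150,277)), the block tray at (310,295) before the bay (stop ~(313,176)), and the tape roll at (190,178), close to the bracket tray. I'll refine with the socket holes.

```bash
cat >> h.py <<'E'
def dark(im,p,r=7):
    u,v=map(int,np.round(p));g=cv2.cvtColor(im,cv2.COLOR_RGB2GRAY)[v-r:v+r+1,u-r:u+r+1].astype(float)
    w=np.clip(np.percentile(g,35)-g,0,None);y,x=np.mgrid[v-r:v+r+1,u-r:u+r+1]
    return [(w*x).sum()/w.sum(),(w*y).sum()/w.sum()]
L=np.array([[60,65],[60,-65],[-60,65],[-60,-65]])/1000
def fit(P):
    "tray pose from 4 socket positions, order +x+y,+x-y,-x+y,-x-y"
    P=np.array(P)[:,:2];c=P.mean(0);z=((P-c)@[1,-1j])
    ang=-np.angle((((P-c)@[1,1j]).conj()*(L@[1,1j])).sum());
    a=ang;M=np.array([[np.cos(a),-np.sin(a)],[np.sin(a),np.cos(a)]])
    return c,a,np.linalg.norm(P-c-L@M.T,axis=1)
E
python3 - <<'E'
from h import *
im=cv2.imread("pics/a1.png")[:,:,::-1].copy();c=calibration("top")
for n,q in(("up",[(120,244),(186,248),(113,305),(180,309)]),("lo",[(280,261),(346,268),(274,322),(341,329)])):
    d=[dark(im,p) for p in q];cc,a,r=fit([ray(c,p,.064) for p in d]);print(n,np.round(d,1).tolist(),cc.round(4),np.degrees(a).round(2),r.round(4))
for p in[(271,181),(354,181),(270,236),(353,236)]:print(p,ray(c,p,.04).round(4))
save(cv2.resize(im[160:280,240:380],None,fx=5,fy=5,interpolation=cv2.INTER_CUBIC),"b.png")
cw=calibration("wrist");o,Rm,p=pose();print(cw,Rm.T@(np.array(cw["position"])-p),(Rm.T@att(cw)).round(3))
E
```

```text
up [[120.1, 244.5], [186.3, 248.6], [113.3, 305.3], [179.8, 309.6]] [0.4994 0.3442] -5.41 [0.0009 0.0011 0.0007 0.0007]
lo [[280.0, 260.8], [345.6, 267.2], [273.6, 322.1], [340.1, 328.8]] [0.4569 0.0317] -7.05 [0.0005 0.0006 0.0006 0.0005]
(271, 181) [0.6888 0.1061 0.04  ]
(354, 181) [ 0.6841 -0.0636  0.04  ]
(270, 236) [0.5758 0.11   0.04  ]
(353, 236) [ 0.5713 -0.0578  0.04  ]
{'fx': 420.56797213181756, 'fy': 420.56797213181756, 'cx': 322.0401741700484, 'cy': 242.81568904280175, 'position': array([0.13308848, 0.56398766, 0.3737312 ]), 'attitude': array([2.37734295, 1.64863781, 0.23939111])} [ 7.23077376e-02 -4.23229674e-05 -1.23429473e-01] [[-0.001 -0.958 -0.286]
 [ 1.    -0.001 -0.001]
 [ 0.001 -0.286  0.958]]
```

View pics/b.png

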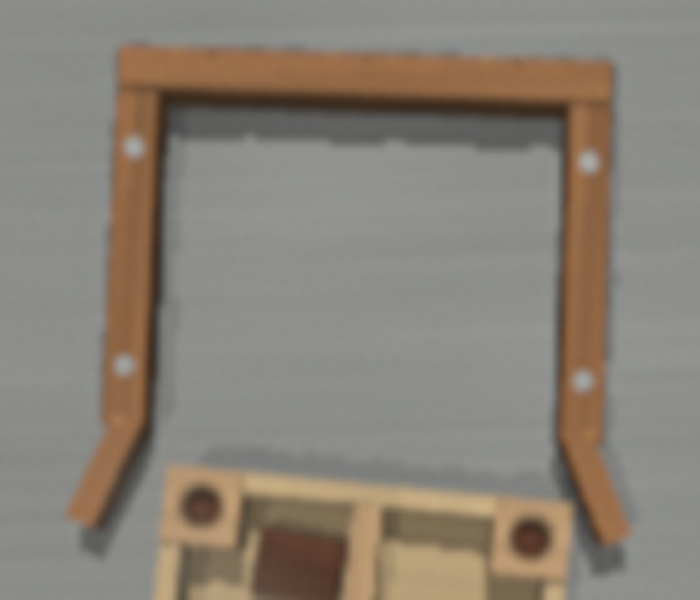

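```bash
cat >> h.py <<'E'
def go(xyz,yaw=None):
    "print shift (mm) and twist from measured pose to world xyz with tool-x yaw (deg)"
    o,Rm,p=pose();s=Rm.T@(np.array(xyz)-p)*1000;y=np.degrees(np.arctan2(Rm[1,0],Rm[0,0]))
    tw=0 if yaw is None else -np.radians((yaw-y+180)%360-180)
    print("t",round(o["time_s"],2),"p",p.round(4),"yaw",y.round(2),"shift",s.round(1),"twist",round(tw,4),"|s|",np.linalg.norm(s).round(0),"F",np.round(o["contact_force"],1),"w",round(o["width"],4))
E
python3 - <<'E'
from h import *
c=calibration("top")
s=[ray(c,p,.04)[:2] for p in[(266.4,189),(264.4,232.6),(357.4,191.8),(356.2,235.6)]]
e=[ray(c,p,.04)[:2] for p in[(272.3,178.7),(353.3,180.7)]]
f=lambda d:np.degrees(np.arctan2(d[1],d[0])).round(2)
print("ang",f(s[0]-s[1]),f(s[2]-s[3]),f(s[0]-s[2])-90,f(s[1]-s[3])-90,f(e[0]-e[1])-90,np.round(s,4).tolist())
a=np.radians(-1.7);u=np.array([np.cos(a),np.sin(a)]);v=np.array([-u[1],u[0]])
print("stop along u",[x@u for x in e],"mid v",np.mean([x@v for x in s]),[x@v for x in s])
go([.499,.344,.18],174.6)
E
```

```text
ang -3.48 -3.51 -3.3900000000000006 -3.4200000000000017 -3.049999999999997 [[0.6725, 0.1158], [0.583, 0.1212], [0.6615, -0.0698], [0.5719, -0.0643]]
stop along u [np.float64(0.6901797060942222), np.float64(0.6862710974128692)] mid v 0.044199133818488924 [np.float64(0.13570594258928653), np.float64(0.13849048724288912), np.float64(-0.05011865009274724), np.float64(-0.04728124446547269)]
t 0.9 p [0.2009 0.5388 0.2503] yaw 159.56 shift [-347.4  -78.4   70.3] twist -0.2626 |s| 363.0 F [ 0.7  0.  -0.6] w 0.0853
```

```bash
python3 -m pendant '[[[-20,-4,4],-0.03],[[-58,-13,12],-0.07],[[-97,-22,20],-0.11],[[-136,-31,28],-0.15],[[-175,-40,36],-0.19],[[-214,-49,44],-0.23],[[-253,-58,52],-0.2626],[[-290,-66,60],-0.2626],[[-325,-74,67],-0.2626],[[-347.4,-78.4,70.3],-0.2626]]' 0.4 60
python3 - <<'E'
from h import *
import time
im=snapshot("wrist");save(im,"c.png");c=calibration("wrist")
for t in("upper_tray_handle",):
    for d in finder.tip_of(t,"wrist"): print(t,d["score"],d["location"],ray(c,d["location"],.06).round(4))
cc=np.array([.4994,.3442]);a=np.radians(-5.41);M=np.array([[np.cos(a),-np.sin(a)],[np.sin(a),np.cos(a)]])
for l in L: print(np.round(proj(c,[*(cc+M@l),.064])))
go([.499,.344,.046],174.6)
E
```

```text
time_s: 1.73
ee_pos: [0.5013, 0.3413, 0.1789]
eef_rot: [-0.152, -3.138, 0.002]
contact_force: [-0.3, 0.0, 0.8]
width: 0.0511
upper_tray_handle 0.95 [331.8, 238.4] [0.5015 0.3449 0.06  ]
[434. 328.]
[227. 329.]
[449. 131.]
[212. 132.]
t 1.83 p [0.5016 0.3413 0.1791] yaw 174.34 shift [  2.8   2.5 133.1] twist -0.0045 |s| 133.0 F [-0.4  1.  -0.3] w 0.0509
```

View pics/c.png

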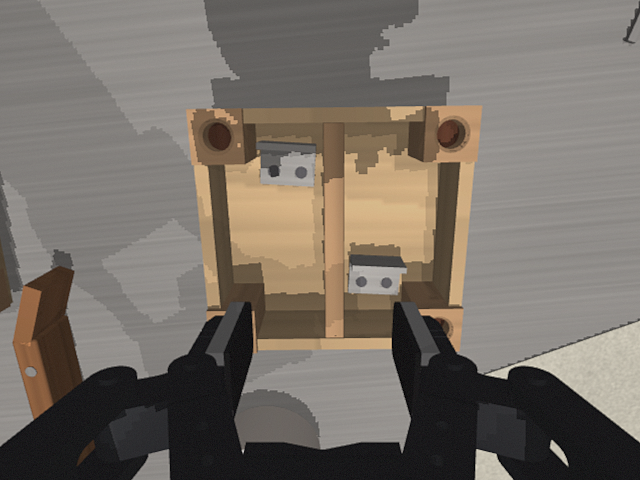

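The wrist view shows the handle at columns 323-343 and brackets on either side, at (377,275) and (288,165). I need to check that the fingers clear them.

Run:
```python
from h import *
c=calibration("wrist");o,Rm,p=pose()
for q,z in[((377,253),.042),((377,256),.042),((377,268),.021),((377,295),.018),((288,142),.042),((288,185),.018),((350,275),.02),((405,275),.02),((333,122),.06),((333,338),.06),((324,238),.06),((343,238),.06)]:
    print(q,z,(1000*(Rm.T@(ray(c,q,z)-p)))[:2].round(1))
im=cv2.imread("pics/c.png")
print([ray(c,dark(im[:,:,::-1].copy(),q,14),.05)[:2].round(4) for q in((218,136),(451,132))])
```

```text
(377, 253) 0.042 [-12.3  35.2]
(377, 256) 0.042 [-14.4  35.3]
(377, 268) 0.021 [-30.3  38.5]
(377, 295) 0.018 [-52.4  39.6]
(288, 142) 0.042 [ 58.1 -21. ]
(288, 185) 0.018 [ 28.4 -23.6]
(350, 275) 0.02 [-36.   19.4]
(405, 275) 0.02 [-36.   58.9]
(333, 122) 0.06 [69.9  5.7]
(333, 338) 0.06 [-64.1   6.4]
(324, 238) 0.06 [3.  0.7]
(343, 238) 0.06 [ 3. 12.]
[array([0.4323, 0.2868]), array([0.4483, 0.4219])]
```

```bash
python3 -m pendant '[[[3,3,12],-0.005],[[6,6.3,40],-0.005],[[6,6.3,70],-0.005],[[6,6.3,98],-0.005],[[6,6.3,117],-0.005],[[6,6.3,126],-0.005],[[6,6.3,126],-0.005]]' 0.4 60
python3 -m pendant '[[[0,0,0],0],[[0,0,0],0],[[0,0,0],0],[[0,0,0],0],[[0,0,0],0],[[0,0,0],0]]' 1 60
python3 -c "
from h import *
save(snapshot('wrist'),'d.png');go([.5,.345,.13],174.6)"
```

```text
time_s: 2.42
ee_pos: [0.4905, 0.3509, 0.0511]
eef_rot: [-0.137, -3.134, 0.003]
contact_force: [0.4, 0.2, -0.2]
width: 0.0514
time_s: 2.92
ee_pos: [0.4949, 0.3515, 0.0561]
eef_rot: [0.14, 3.136, 0.003]
contact_force: [-1.1, -0.2, 6.7]
width: 0.011
t 2.97 p [0.4949 0.3515 0.0561] yaw 174.89 shift [ -5.9  -5.9 -73.9] twist 0.0051 |s| 74.0 F [-1.5  1.2  6.8] w 0.0108
```

View pics/d.png

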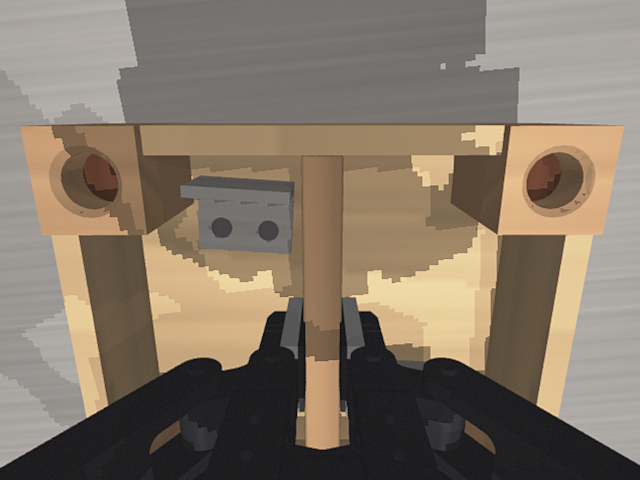

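Gripped: handle between the pads, near sockets at about (88,182) and (560,182). Lifting.

```bash
python3 -m pendant '[[[0,0,-4],0],[[0,0,-15],0],[[0,0,-32],0],[[0,0,-52],0],[[0,0,-72],0],[[0,0,-85],0],[[0,0,-90],0],[[0,0,-90],0]]' 1 80
python3 - <<'E'
from h import *
im=snapshot("wrist");save(im,"e.png");c=calibration("wrist");o,Rm,p=pose();go([.457,.032,.146],172.9)
g=cv2.cvtColor(im,cv2.COLOR_RGB2GRAY)
for q in((90,182),(557,182)):
    u,v=q;print(cv2.HoughCircles(cv2.medianBlur(g[v-60:v+60,u-60:u+60],3),cv2.HOUGH_GRADIENT,1.2,40,param1=80,param2=15,minRadius=25,maxRadius=45))
save(np.vstack([im[110:290]]),"e2.png")
E
```

```text
time_s: 3.63
ee_pos: [0.4943, 0.3511, 0.1455]
eef_rot: [0.14, 3.136, 0.002]
contact_force: [-0.3, 0.3, -5.3]
width: 0.0104
t 3.68 p [0.4935 0.3507 0.1439] yaw 174.89 shift [   7.9 -320.7   -2.1] twist 0.0347 |s| 321.0 F [-0.7 -0.2 -5.1] w 0.0107
[[[55.800003 53.4      36.28    ]]]
[[[58.2      63.000004 33.28    ]]]
```

View pics/e.png

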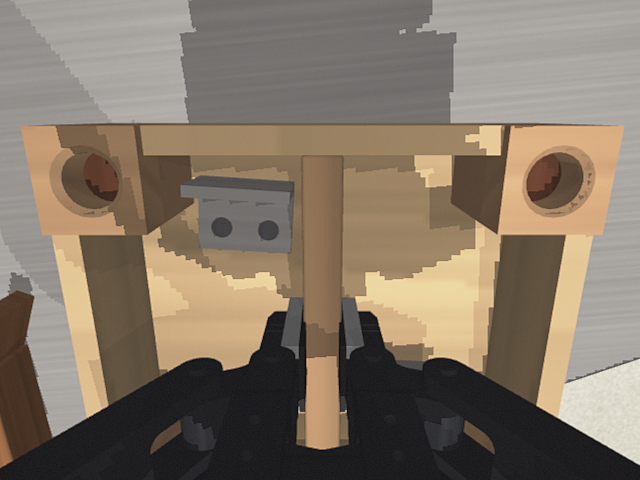

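The tray came up unshifted in the hand: same image, sockets at (87,182) and (561,182), outer corners at (22,127) and (624,126). Next its pose in the tool frame, then across.

```bash
python3 - <<'E'
from h import *
c=calibration("wrist");o,Rm,p=pose()
for zt in(-.004,-.008,-.012):
    z=p[2]-zt
    for q in((87,182),(561,182),(22,127),(624,126)): print(zt,q,(1000*(Rm.T@(ray(c,q,z)-p))).round(1))
E
python3 -m pendant '[[[0,-10,0],0.01],[[2,-32,0],0.02],[[3,-64,0],0.03],[[4,-100,0],0.035],[[5,-136,0],0.035],[[6,-172,0],0.035],[[7,-206,0],0.035],[[8,-234,0],0.035],[[8,-252,0],0.035],[[8,-260,0],0.035]]'
```

```text
-0.004 (87, 182) [ 54.8 -67.1  -4. ]
-0.004 (561, 182) [54.6 67.5 -4. ]
-0.004 (22, 127) [ 69.9 -82.5  -4. ]
-0.004 (624, 126) [69.9 82.3 -4. ]
-0.008 (87, 182) [ 55.4 -64.9  -8. ]
-0.008 (561, 182) [55.2 65.3 -8. ]
-0.008 (22, 127) [ 70.  -79.8  -8. ]
-0.008 (624, 126) [70.  79.5 -8. ]
-0.012 (87, 182) [ 56.  -62.6 -12. ]
-0.012 (561, 182) [ 55.8  63.  -12. ]
-0.012 (22, 127) [ 70.1 -77.  -12. ]
-0.012 (624, 126) [ 70.1  76.8 -12. ]
time_s: 4.52
ee_pos: [0.4608, 0.0899, 0.1425]
eef_rot: [-0.2, -3.132, 0.002]
contact_force: [-0.6, -0.2, -4.4]
width: 0.0104
```

```bash
python3 -m pendant '[[[0,0,-2],0],[[0,0,-2],0],[[0,0,-2],0]]'
python3 - <<'E'
from h import *
o,Rm,p=pose();print(p.round(4),Rm[:,2].round(4))
up=lambda l:p+Rm@np.array([-.0049-l[0],.0001+l[1],-.008])   # mouth
ims=[]
for n in("top","side"):
    im=snapshot(n);c=calibration(n);im=im.copy();q=[proj(c,up(l)) for l in L];print(n,np.round(q,1).tolist())
    m=np.mean(q,0).astype(int);x0,y0=max(m[0]-80,0),max(m[1]-80,0);print(x0,y0)
    k=im[y0:y0+160,x0:x0+160];ims.append(cv2.resize(k[:160],(800//2,400),interpolation=cv2.INTER_CUBIC))
    save(im,f"f_{n}.png")
save(np.hstack(ims),"f.png")
E
```

```text
time_s: 4.77
ee_pos: [0.4624, 0.0934, 0.1458]
eef_rot: [-0.194, -3.135, -0.001]
contact_force: [0.3, 0.2, -5.3]
width: 0.0103
[0.4624 0.0934 0.1458] [-3.e-04  6.e-04 -1.e+00]
top [[240.5, 253.4], [313.8, 260.6], [232.7, 322.0], [307.0, 329.4]]
193 211
side [[309.1, 286.9], [344.1, 243.9], [364.6, 315.6], [397.0, 268.4]]
273 198
```

View pics/f.png

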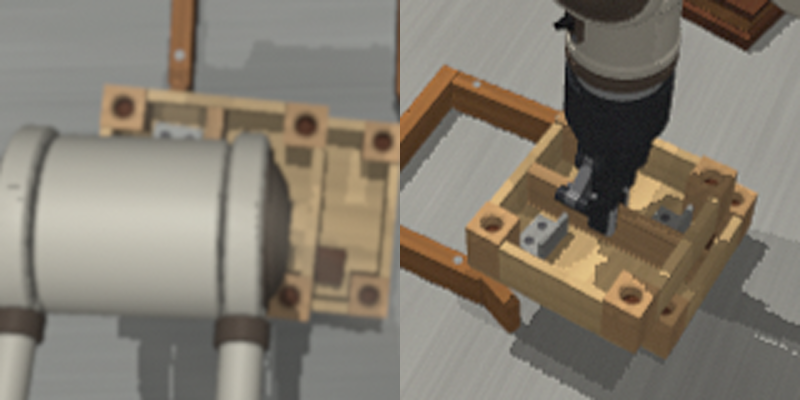

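Top view: the held tray's sockets sit ~2 px right of the prediction, so the top camera is biased ~3.5 mm in y; the side view agrees within 1 px. I'll correct the block tray pose by these offsets.

Run:
```python
from h import *
o,Rm,p=pose()
up=lambda l:p+Rm@np.array([-.0049-l[0],.0001+l[1],-.008])
B={}
for n,a,vis in(("top","a1.png",[0,1,3]),("side","a0.png",[0,2])):
    c=calibration(n);im=cv2.imread("pics/f_%s.png"%n)[:,:,::-1].copy();i0=cv2.imread("pics/"+a)[:,:,::-1].copy()
    D=np.array([np.array(dark(im,np.add(proj(c,up(L[i])),[2 if n=="top" else .7,.4]),6))-proj(c,up(L[i])) for i in vis]);b=D.mean(0);print(n,D.round(1).tolist())
    for nm,q in(("lo",None),("up",None)):
        cc,ang=((np.array([.4569,.035]),-7.05) if nm=="lo" else (np.array([.4994,.348]),-5.41));r=np.radians(ang);M=np.array([[np.cos(r),-np.sin(r)],[np.sin(r),np.cos(r)]])
        g=[np.add(proj(c,[*(cc+M@l),.064]),b) for l in L];d=[dark(i0,x,6) for x in g];d=[dark(i0,x,6) for x in d]
        f=fit([ray(c,np.subtract(x,b),.064) for x in d]);print(nm,f[0].round(4),np.degrees(f[1]).round(2),f[2].round(4),np.subtract(d,g).round(1).tolist())
    for q in ([(266.4,189),(264.4,232.6),(357.4,191.8),(356.2,235.6),(272.3,178.7),(353.3,180.7)] if n=="top" else []): print(q,ray(c,np.subtract(q,b),.04).round(4))
```

```text
top [[1.4, -0.2], [1.2, -0.2], [-0.9, -0.6]]
lo [0.4565 0.033 ] -7.02 [0.0002 0.0003 0.0001 0.0003] [[1.1, 0.2], [0.9, 0.3], [1.1, 0.2], [1.0, -0.0]]
up [0.4993 0.3469] -4.91 [0.0002 0.0003 0.0002 0.0002] [[0.4, 0.3], [0.2, -0.2], [0.9, 0.3], [0.8, -0.3]]
(266.4, 189) [0.6719 0.117  0.04  ]
(264.4, 232.6) [0.5824 0.1224 0.04  ]
(357.4, 191.8) [ 0.6609 -0.0686  0.04  ]
(356.2, 235.6) [ 0.5713 -0.0631  0.04  ]
(272.3, 178.7) [0.693  0.1046 0.04  ]
(353.3, 180.7) [ 0.6841 -0.061   0.04  ]
side [[0.7, 1.3], [0.1, 1.0]]
lo [0.454  0.0402] -8.0 [0.0021 0.0035 0.0034 0.0008] [[-0.9, 1.3], [1.3, 3.1], [0.4, 1.3], [0.6, 2.9]]
up [0.4996 0.3477] -5.0 [0.0003 0.0021 0.001  0.0011] [[0.2, -0.0], [0.1, 0.7], [0.2, -1.0], [-0.7, -0.8]]
```

```bash
python3 -c "
from h import *
go([.4516,.0352,.129],173)"
```

```text
t 4.87 p [0.4624 0.0935 0.1458] yaw 172.97 shift [  3.6 -59.2  16.8] twist -0.0006 |s| 62.0 F [ 0.3  0.6 -4.4] w 0.0103
```

```bash
python3 -m pendant '[[[1,-8,0],0],[[2,-24,2],0],[[3,-42,6],0],[[3.6,-54,11],0],[[3.6,-59.2,16.8],0],[[3.6,-59.2,16.8],0],[[3.6,-59.2,16.8],0],[[3.6,-59.2,16.8],0]]'
python3 - <<'E'
from h import *
go([.4516,.0352,.108],173)
ims=[]
for n,x0,y0 in(("top",245,235),("side",300,215)):
    k=snapshot(n)[y0:y0+120,x0:x0+120];ims.append(cv2.resize(k,(400,400),interpolation=cv2.INTER_CUBIC))
save(np.hstack(ims),"g.png")
E
```

```text
time_s: 5.53
ee_pos: [0.4517, 0.0348, 0.1293]
eef_rot: [0.194, 3.135, 0.0]
contact_force: [0.3, 0.2, -3.1]
width: 0.0105
t 5.53 p [0.4517 0.0348 0.1293] yaw 172.92 shift [ 0.2  0.4 21.3] twist -0.0014 |s| 21.0 F [ 0.3  0.2 -3.1] w 0.0105
```

View pics/g.png

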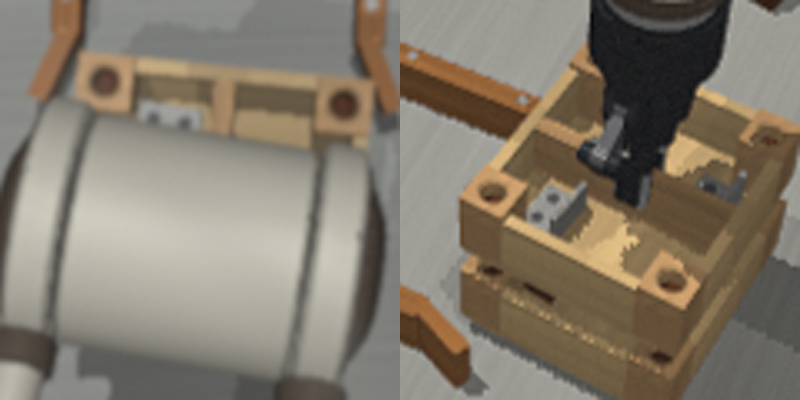

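Both views show the trays aligned and both lower sockets visible under the pins. Descending in small steps, watching force.

```bash
python3 -m pendant '[[[0,0,3],0],[[0,0,6],0],[[0,0,8],0],[[0,0,10],0],[[0,0,11.5],0],[[0,0,13],0],[[0,0,13],0]]'
python3 -m pendant '[[[0,0,1],0],[[0,0,2],0],[[0,0,3],0],[[0,0,4],0],[[0,0,4],0]]'
```

```text
time_s: 6.22
ee_pos: [0.4513, 0.0343, 0.1158]
eef_rot: [-0.195, -3.135, -0.0]
contact_force: [-0.7, -0.2, -2.9]
width: 0.0103
time_s: 6.63
ee_pos: [0.4514, 0.0343, 0.112]
eef_rot: [-0.195, -3.135, -0.0]
contact_force: [-0.4, -0.4, -4.0]
width: 0.0105
```

```bash
python3 -m pendant '[[[0,0,1],0],[[0,0,2],0],[[0,0,3],0],[[0,0,4],0],[[0,0,4.5],0],[[0,0,4.5],0],[[0,0,4.5],0]]'
python3 - <<'E'
from h import *
o,Rm,p=pose();c=calibration("top")
e=np.array([ray(c,(u-1.4,v+.3),.04)[:2] for u,v in[(272.3,178.7),(353.3,180.7)]])
s=np.array([ray(c,(u-1.4,v+.3),.04)[:2] for u,v in[(266.4,189),(264.4,232.6),(357.4,191.8),(356.2,235.6)]])
a=np.radians(-3.43);u=np.array([np.cos(a),np.sin(a)]);w=np.array([-u[1],u[0]])
st=(e@u).mean();v=(s@w).mean();H=(st-.075)*u+v*w
print("home",H,"stop",e@u,"v",s@w); T=H-.0049*u
print("tray now",(p+Rm@[-.0049,.0001,0])[:2],p, "rel bay u,w",u@((p+Rm@[-.0049,.0001,0])[:2]-H),w@((p+Rm@[-.0049,.0001,0])[:2]-H));go([T[0],T[1],p[2]],176.57)
E
```

```text
time_s: 7.22
ee_pos: [0.4517, 0.0342, 0.1082]
eef_rot: [0.195, 3.135, -0.0]
contact_force: [-3.3, 0.3, 2.4]
width: 0.0104
home [0.61379823 0.02908362] stop [0.68540909 0.68650821] v [ 0.15866955  0.15872167 -0.02723734 -0.02713594]
tray now [0.45658258 0.03371689] [0.45170788 0.03422415 0.10815431] rel bay u,w -0.1572112185894109 -0.004781090934107113
t 7.22 p [0.4517 0.0342 0.1082] yaw 172.89 shift [-156.6   14.6    0. ] twist -0.0642 |s| 157.0 F [-3.3  0.3  2.4] w 0.0104
```

Seated: origin ≈52.1 mm and the bench load taken. Squaring up to the bay in place first.

```bash
python3 -m pendant '[[[-0.5,0.5,0],-0.008],[[-1.5,1.5,0],-0.022],[[-2.5,2.7,0],-0.036],[[-3.7,4,0],-0.052],[[-4.7,5.1,0],-0.064],[[-4.7,5.1,0],-0.064],[[-4.7,5.1,0],-0.064]]'
python3 - <<'E'
from h import *
go([.6089,.0294,.108],176.57)
ims=[]
for n,x0,y0 in(("top",230,165),("side",235,205)):
    k=snapshot(n)[y0:y0+160,x0:x0+160];ims.append(cv2.resize(k,(400,400),interpolation=cv2.INTER_CUBIC))
save(np.hstack(ims),"i.png")
E
```

```text
time_s: 7.8
ee_pos: [0.4577, 0.0387, 0.1082]
eef_rot: [0.094, 3.138, -0.0]
contact_force: [-0.0, -1.1, 3.5]
width: 0.0105
t 7.8 p [0.4577 0.0387 0.1082] yaw 176.57 shift [-151.5   -0.2    0.4] twist -0.0 |s| 152.0 F [-0.  -1.1  3.5] w 0.0105
```

View pics/i.png

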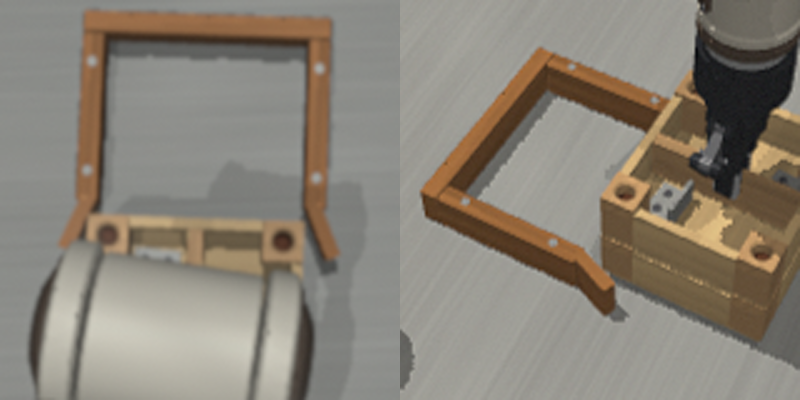

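The side view shows the seam fully closed (seated). In the top view the pair looks a few mm left of the bay axis (sockets at 107 and 283, rail screws at 89 and 317), so I'm checking the lateral offset numerically.

Run:
```python
from h import *
o,Rm,p=pose();c=calibration("top");im=snapshot("top").copy();save(im,"j.png")
up=lambda l:p+Rm@np.array([-.0049-l[0],.0001+l[1],-.008])
inv=255-im
for i,g in((0,(272.6,258.8)),(1,(343,261))):
    d=dark(im,g,6);print("sock",np.round(d,2),"pred",np.round(proj(c,up(L[i])),2),"ray",ray(c,d,.116).round(4))
S=[]
for g in((266.4,189),(264.4,232.6),(357.4,191.8),(356.2,235.6)):
    u,v=map(round,g);k=im[v-3:v+4,u-3:u+4,2].astype(float);w=np.clip(k-np.percentile(k,75),0,None);y,x=np.mgrid[v-3:v+4,u-3:u+4];d=[(w*x).sum()/w.sum(),(w*y).sum()/w.sum()];S.append(ray(c,d,.04)[:2]);print(np.round(d,2),S[-1].round(4))
a=np.radians(-3.43);u=np.array([np.cos(a),np.sin(a)]);w=np.array([-u[1],u[0]])
m=np.mean([ray(c,dark(im,g,6),.116)[:2] for g in((272.6,258.8),(343,261))],0)
print("w screws",np.array(S)@w,np.mean(np.array(S)@w),"w sockets",m@w, "FK",up([.06,0])[:2]@w)
```

```text
sock [272.47 258.39] pred [271.3  258.51] ray [0.5265 0.0977 0.116 ]
sock [342.8  260.68] pred [341.76 260.88] ray [ 0.5188 -0.0319  0.116 ]
[266.21 188.92] [0.6727 0.1162]
[264.3 232.5] [0.5832 0.1214]
[357.19 191.91] [ 0.6613 -0.0693]
[356.11 235.73] [ 0.5716 -0.0641]
w screws [ 0.15622249  0.15611753 -0.02965193 -0.02977327] 0.06322870580390308 w sockets 0.06407577599705518 FK 0.06609693316609855
```

Numerically it is only ~1 mm left of the axis. Sliding in with that correction.

```bash
python3 -m pendant '[[[-3,-0.5,0],0],[[-9,-1,0],0],[[-18,-1,0],0],[[-28,-1,0],0],[[-38,-1,0],0],[[-48,-1,0],0],[[-58,-1,0],0],[[-66,-1,0],0],[[-70,-1,0],0],[[-70,-1,0],0]]'
python3 -c "
from h import *
go([.6089,.0294,.108],176.57)"
```

```text
time_s: 8.78
ee_pos: [0.5274, 0.0337, 0.1082]
eef_rot: [0.094, 3.14, 0.001]
contact_force: [-0.5, -0.3, 5.8]
width: 0.0104
t 8.78 p [0.5274 0.0337 0.1082] yaw 176.56 shift [-81.6   0.6   0.2] twist -0.0003 |s| 82.0 F [-0.5 -0.3  5.8] w 0.0104
```

```bash
python3 -m pendant '[[[-3,0,0],0],[[-9,0,0],0],[[-18,0,0],0],[[-28,0,0],0],[[-38,0,0],0],[[-48,0,0],0],[[-58,0,0],0],[[-66,0,0],0],[[-72,0,0],0],[[-74,0,0],0]]'
python3 -m pendant '[[[-1,0,0],0],[[-2,0,0],0],[[-3,0,0],0],[[-4,0,0],0],[[-5,0,0],0],[[-6,0,0],0],[[-6,0,0],0]]'
```

```text
time_s: 9.62
ee_pos: [0.6007, 0.0294, 0.1081]
eef_rot: [-0.094, -3.139, -0.001]
contact_force: [-5.5, 0.1, 9.6]
width: 0.01
time_s: 10.2
ee_pos: [0.606, 0.0291, 0.1081]
eef_rot: [-0.094, -3.139, -0.001]
contact_force: [-4.8, -0.6, 9.1]
width: 0.0106
```

```bash
python3 -m pendant '[[[-1,0,0],0],[[-2,0,0],0],[[-3,0,0],0],[[-3,0,0],0],[[-3,0,0],0]]'; python3 -m pendant '[[[-1,0,0],0],[[-2,0,0],0],[[-2,0,0],0],[[-2,0,0],0]]'
```

```text
time_s: 10.62
ee_pos: [0.609, 0.029, 0.1082]
eef_rot: [-0.094, -3.139, -0.001]
contact_force: [-4.2, -0.1, 8.3]
width: 0.0102
time_s: 10.95
ee_pos: [0.611, 0.0289, 0.1081]
eef_rot: [-0.094, -3.139, -0.001]
contact_force: [-5.1, -0.8, 8.4]
width: 0.0106
```

```bash
python3 -m pendant '[[[-1,0,0],0],[[-2,0,0],0],[[-2,0,0],0],[[-2,0,0],0]]'; python3 -m pendant '[[[-1,0,0],0],[[-2,0,0],0],[[-2,0,0],0],[[-2,0,0],0]]'
```

```text
time_s: 11.28
ee_pos: [0.6126, 0.0288, 0.1081]
eef_rot: [-0.094, -3.138, -0.001]
contact_force: [-6.5, 0.1, 9.2]
width: 0.0106
time_s: 11.62
ee_pos: [0.6144, 0.0287, 0.1081]
eef_rot: [-0.094, -3.137, -0.001]
contact_force: [-6.5, 1.6, 9.3]
width: 0.0103
```

Run:
```python
from h import *
ims=[]
for n,x0,y0 in(("top",245,150),("side",215,180)):
    im=snapshot(n);save(im,f"k_{n}.png");k=im[y0:y0+130,x0:x0+130];ims.append(cv2.resize(k,(400,400),interpolation=cv2.INTER_CUBIC))
save(np.hstack(ims),"k.png")
```

```text
(no output)
```

View pics/k.png

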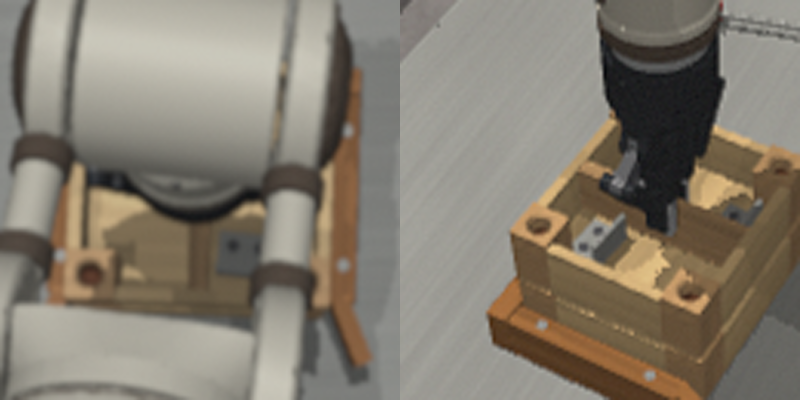

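Run:
```python
from h import *
o,Rm,p=pose();print(p.round(4),Rm.round(4)[:,2],np.round(o["contact_force"],1))
up=lambda l:p+Rm@np.array([-.0049-l[0],.0001+l[1],-.008])
for n,x0,y0,obs in(("side",215,180,{0:(540-400,226),2:(692-400,292),3:(780-400,166)}),("top",245,150,{2:(90,272)})):
    c=calibration(n)
    for i,q in obs.items():
        print(n,i,"obs",np.round([x0+q[0]/3.077-.3,y0+q[1]/3.077-.3],1),"pred",np.round(proj(c,up(L[i])),1))
# stop edge from side, earlier image: predicted pixel of rail/stop corner
im=snapshot("wrist");save(im,"l.png")
# shift of tray picture in hand against e.png, on near wall/posts
a=cv2.imread("pics/e.png",0);b=cv2.imread("pics/l.png",0)
for x,y in((40,130),(520,130)):
    t=a[y:y+100,x:x+90];r=cv2.matchTemplate(b[y-25:y+125,max(x-25,0):x+115],t,cv2.TM_CCOEFF_NORMED);_,s,_,m=cv2.minMaxLoc(r);print("wrist match",s,m[0]-min(25,x),m[1]-25)
```

```text
[0.6145 0.0287 0.1081] [-2.8e-03  9.0e-04 -1.0e+00] [-6.5  0.5 10.8]
side 0 obs [260.2 253.1] pred [259.2 252.9]
side 2 obs [309.6 274.6] pred [308.4 274.3]
side 3 obs [338.2 233.6] pred [337.9 233.5]
top 2 obs [273.9 238.1] pred [272.5 238.5]
wrist match 0.8997568488121033 1 -1
wrist match 0.8777074813842773 0 0
```

```bash
python3 -m pendant '[[[-1,0,0],0],[[-2,0,0],0],[[-2,0,0],0],[[-2,0,0],0]]'
```

```text
time_s: 12.1
ee_pos: [0.6148, 0.0288, 0.1081]
eef_rot: [-0.094, -3.133, -0.002]
contact_force: [-14.3, -0.1, 14.5]
width: 0.0103
```

The stop is reached: force jumped to -14 N and the arm moved 0.4 of 2 mm. Easing off the preload, then release and lift.

```bash
python3 -m pendant '[[[1,0,0],0],[[2,0,-0.5],0],[[2,0,-0.5],0],[[2,0,-0.5],0]]' && python3 -m pendant '[[[0,0,0],0],[[0,0,0],0],[[0,0,0],0],[[0,0,0],0],[[0,0,0],0]]' 0.4 && python3 -m pendant '[[[0,0,-5],0],[[0,0,-18],0],[[0,0,-40],0],[[0,0,-70],0],[[0,0,-100],0],[[0,0,-120],0],[[0,0,-120],0]]' && python3 -m pendant '[[[20,5,0],0],[[55,15,0],0],[[95,30,0],0],[[135,50,0],0],[[165,80,0],0],[[185,110,0],0],[[195,140,0],0],[[200,165,0],0],[[200,180,0],0],[[200,180,0],0]]'
python3 - <<'E'
from h import *
ims=[]
for n,x0,y0 in(("top",245,150),("side",215,180)):
    im=snapshot(n);save(im,f"m_{n}.png");k=im[y0:y0+130,x0:x0+130];ims.append(cv2.resize(k,(400,400),interpolation=cv2.INTER_CUBIC))
save(np.hstack(ims),"m.png")
E
```

```text
time_s: 12.43
ee_pos: [0.6146, 0.0288, 0.1082]
eef_rot: [-0.094, -3.138, -0.002]
contact_force: [-3.6, 1.2, 6.9]
width: 0.0106
time_s: 12.85
ee_pos: [0.6154, 0.0282, 0.1079]
eef_rot: [-0.095, -3.14, -0.0]
contact_force: [-0.3, 0.1, -0.1]
width: 0.0512
time_s: 13.43
ee_pos: [0.6187, 0.0277, 0.2361]
eef_rot: [0.094, 3.128, -0.002]
contact_force: [-0.1, 0.2, 0.6]
width: 0.0514
time_s: 14.27
ee_pos: [0.4261, 0.2223, 0.2287]
eef_rot: [0.089, 3.14, 0.002]
contact_force: [0.0, 0.3, -0.5]
width: 0.0513
```

View pics/m.png

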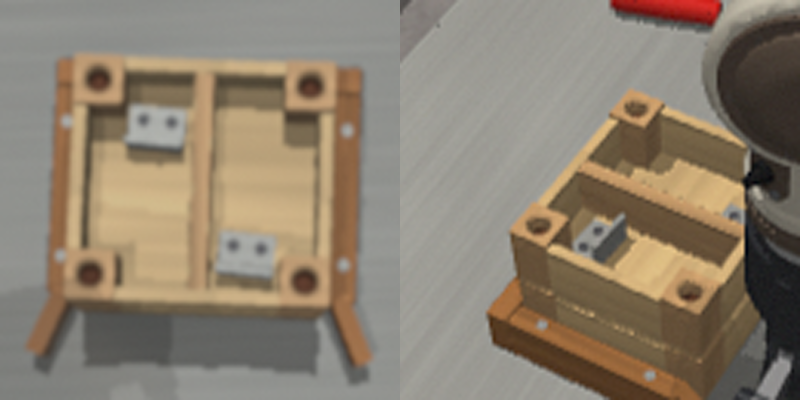

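The picture shows the pair square in the bay, brackets in place, no gap visible at the stop. A final numeric check against the stop and the rail bend.

Run:
```python
from h import *
c=calibration("top");im=cv2.imread("pics/m_top.png")[:,:,::-1].copy()
g=[(245+x/3.077-.3,150+y/3.077-.3) for x,y in((98,80),(311,87),(91,273),(304,281))]
f=fit([ray(c,dark(im,q,6),.116) for q in g]);a=np.radians(-3.43);u=np.array([np.cos(a),np.sin(a)]);w=np.array([-u[1],u[0]])
print(f[0],np.degrees(f[1]),f[2].round(4),"u",f[0]@u,"w",f[0]@w,"(axis .0632)")
for n,q,d in(("stop inner",(272.3,178.7),-.075),("stop inner",(353.3,180.7),-.075),("stop outer",(263.6,168.8),-.093),("stop outer",(362,172.2),-.093),("bendL",(269.2,243.6),.065),("bendR",(351.8,246.8),.065),("mouthL",(258.6,264.6),.104),("mouthR",(361.8,268.4),.104)):
    print(n,"home u by it",(ray(c,q,.04)[:2]@u+d).round(4))
# tray front wall vs stop in side view: project stop-top inner corner
go([.4,.3,.25])
```

```text
[0.61913197 0.02652566] -3.490851953795027 [0.0003 0.0003 0.0002 0.0003] u 0.6164358750397223 w 0.0635202139118101 (axis .0632)
stop inner home u by it 0.6111
stop inner home u by it 0.6122
stop outer home u by it 0.6132
stop outer home u by it 0.6125
bendL home u by it 0.6177
bendR home u by it 0.6167
mouthL home u by it 0.6136
mouthR home u by it 0.613
t 14.37 p [0.4266 0.2199 0.2284] yaw 176.62 shift [ 31.2  78.4 -21.6] twist 0 |s| 87.0 F [0.2 0.  0.7] w 0.0512
```

```bash
python3 -c "
from station import order;print(order.hand_in())"
```

```text
the job is handed in; nothing more can be done
None
```

I stacked the bracket tray on the block tray, slid the pair into the bay until it met the back stop, then released it, backed the arm clear and handed the job in. `hand_in()` gives no verdict, so I only have my own checks.

**Last checks:**
- **Seating:** the upper tray's origin stood about 52 mm above the bench by arm position, and the side view showed the seam between the trays closed.
- **Home:** at the end of the push the force rose from about 6 to 14 N and the arm moved only 0.4 mm of the 2 mm commanded, so I took it to be against the stop.
- **Alignment:** in the top view the pair is about 0.3 mm off the bay's centre line and within 0.1° of its direction.
- **Contents:** both brackets are visible in the upper tray. The blocks are hidden under it; I last saw them in the lower tray before stacking.
- **Bystanders:** the arm did not go near the offcuts, tape roll or screwdriver, but I did not measure them again at the end.

**Disagreements:** lengthwise, the top camera puts the tray 3 to 5 mm past home judged by the stop, and 0 to 1 mm short of it judged by the rail bends. A tray cannot be past the stop, so I put this down to camera and edge-reading error and relied on the contact. The top camera also read about 2 to 3 mm off the arm's own position sideways, so I worked from relative positions in the images.

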